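# Close up a row of blanks against the spring stop

## Robot

A 6-joint arm with a two-finger parallel gripper is mounted at the origin on the work surface. World frame = base frame: x ahead of the robot, y to its left, z up, the work surface at z = 0. Lengths are in m, angles in rad, forces in N, time in s.
With the tool pointing down it reaches from about 0.275 to 0.825 m from the base axis. Payload 5.2 kg.
Tool frame: the origin (TCP) lies at the very end of the fingers, on their centre line; the grasp point (between the pads) lies 19 mm behind it; z points along the fingers, y is the line along which they close (so a half turn about z gives the same grasp; the last joint's range is limited). The gripper opens to 93 mm and grips with 3 to 60 N. Pads are 15 mm wide; open, the fingers measure 128 mm over their backs; the gripper's body (75 mm by 188 mm) begins 65 mm behind the grasp point.
Start: joints at [0.97, 0.259, 1.535, -0, 1.348, -0.203], TCP at [0.213, 0.507, 0.219] pointing down, gripper open.
Joint ranges: [-3.14, 3.14], [-0.91, 2.08], [0.19, 2.58], [-1.22, 4.36], [0.22, 2.71], [-3.12, 3.12]. Speed limits (rad/s): [2.57, 2.57, 3.14, 3.14, 3.14, 3.14].

## Interface

Orientations are given as [roll, pitch, yaw] about the fixed x, y, z axes, in that order (R = Rz(yaw) Ry(pitch) Rx(roll)).
In Python, from workcell import manip gives the robot as it stands.
- The arm moves only by the tool servo_tool, never from a script. Its argument "rows" is a list of rows, each an object with "slide": the shift along the tool's x, y, z in m, a list of three; "roll": the turn about the tool's z in rad. In form: [{"slide": [tx, ty, tz], "roll": roll}, ...]. A call has 1 to 12 rows; each row is the pose to reach, as a shift and turn from the pose commanded when the call began, along the tool's axes at that moment; what a row does not reach only later rows make up. A row lasts 1/8 s, in which the tool goes at most 62.5 mm and 10.7 degrees, less where a joint would pass 70% of its speed; a pose out of reach is approached as far as the arm can. A call with a gripper value outside its range is refused whole. "claw" is the opening, from 0 (shut) to 1 (fully open), set as the call begins (left out, the last holds). The fingers move at their own pace and stop on an object; "newtons" is the grip in N (left out, the last holds). Time passes only in rows, so rows that repeat a pose let the fingers close. It gives the time, the measured TCP pose, the force, the opening and the grip force at its end, in the units of the state.
- manip.observe(): the state, without advancing time (a new reading comes with each control period).
- manip.snapshot(name): name is "side" or "top"; returns the picture (420x560x3 uint8, red, green, blue); there is no depth.
- manip.calibration(name): a dict with "fx", "fy", "cx", "cy" (pixels), "R" (3x3) and "t" (3): a world point X has camera coordinates R X + t. Camera axes: x right, y down, z forward; pixel columns grow to the right and rows downward; lengths in m; the calibration is good to about 2 mm. A picture is of the moment at which its call begins. calibration takes no time and is no camera call.
- manip.job_done(): hands the job in; it is judged then, once.
The state is a dict: "clock": time; "joints": joint angles; "qvel": joint speeds; "tau": joint torques, N m; "position": TCP position; "orientation": TCP orientation; "ft_force": force on the tool from outside, world axes, zero at the start; "wrist_torque": the same for the moment, N m; "finger_gap": finger opening in m; "finger_force": force on a finger pad.
Only numpy, scipy, OpenCV 4.12 (cv2) and the standard library are available. Lean on these libraries where they do the work, as an engineer would, in place of code of your own. Each camera call takes 0.05 s, during which the arm holds its last target. There are 200 camera calls.

## Task

Pick up the drilled steel setup block that stands alone on the cardboard, stand it in line behind the loose row of four white-topped beech blanks, and slide the whole row with it, in a straight line, up against the red spring pad until every gap is closed. Press the row onto the pad with about 10 N for a moment, never with more than 20 N, then let go and leave the block standing against the row. Touch the blanks only with the steel block, keep the row straight, and leave everything else on the bench where it is.

Things in the scene. Friction and masses are not known exactly. Their poses are not given: they have to be found in the camera images.
- stop: spring stop fixed to the bench: plywood foot, wooden upright 120 mm wide and 66 mm high, red pad facing the row (54 mm wide, from 4 to 32 mm above the cardboard). Origin on the cardboard, on the row's centre line. Its x axis points along the row in the direction of pushing, into the pad; y is level across the row, z up
- pad_mid (a point): fixed point on the stop, 18 mm above its origin: the pad's front face rests between 12 mm before and 12 mm beyond it along the stop's x; the setting differs each time and is not measured. The pad yields on a damped spring, 1 mm for each 4 N (plus 2 N for each 10 mm/s of speed), 12 mm at most, and springs back
- blank_a: loose beech blank 1 of 4, counted from the stop (nearest the pad): white-topped, 48 mm long (its x, along the row), 36 mm wide (y), 32 mm high, about 45 g. Origin at the centre of its underside. Stands in a loose row, gaps up to 25 mm, up to 3 mm off the stop's centre line, a few degrees askew
- blank_b: loose beech blank 2 of 4, counted from the stop: white-topped, 48 mm long (its x, along the row), 36 mm wide (y), 32 mm high, about 45 g. Origin at the centre of its underside. Stands in a loose row, gaps up to 25 mm, up to 3 mm off the stop's centre line, a few degrees askew
- blank_c: loose beech blank 3 of 4, counted from the stop: white-topped, 48 mm long (its x, along the row), 36 mm wide (y), 32 mm high, about 45 g. Origin at the centre of its underside. Stands in a loose row, gaps up to 25 mm, up to 3 mm off the stop's centre line, a few degrees askew
- blank_d: loose beech blank 4 of 4, counted from the stop (the tail of the row): white-topped, 48 mm long (its x, along the row), 36 mm wide (y), 32 mm high, about 45 g. Origin at the centre of its underside. Stands in a loose row, gaps up to 25 mm, up to 3 mm off the stop's centre line, a few degrees askew
- setup_mid (a point): centre of the steel setup block to push with: drilled steel, 76 mm long (x), 25 mm wide (y), 51 mm high (z), about 0.6 kg, standing alone on the cardboard (top at z = 0.004) to the robot's right of the row; the point is 25.5 mm above its underside. Grip it across its 25 mm width; its 25 x 51 mm end then pushes
- setup: the same steel setup block, origin at the centre of its underside, x along its length
Mind the look-alikes: they are no part of the job. What is shaped like the setup but turquoise is not meant.

How it is judged:
By the outcome, as a careful person would: the job done as asked, in the order asked, and still so for the second after the job is handed in, with the robot touching nothing.
It also fails if it takes over 72 s, if anything falls off the work surface, if the arm or the gripper's body presses on something with over 40 N, if the wrist force passes 120 N, or if a joint passes its speed limit or range.

## Working session

There is one attempt and no reset: what is moved stays moved. The work goes in short steps, Python scripts to look and compute and a tool call to move; the robot and the scene stay as the last step left them, time stands still between calls to the robot, and variables do not carry over. Pictures are saved under pics/ and viewed, at most 10 in all, crops included, and the job is handed in when it is done.

Besides the shell and the picture viewer there is one more tool, called in YAML: its name, and indented under it one key for each argument. servo_tool: Moves the arm, as the interface text tells. Its arguments: {"type":"object","properties":{"rows":{"type":"array"},"claw":{"type":"number"},"newtons":{"type":"number"}},"required":["rows"]}

```bash
mkdir -p pics
python3 - <<'E'
from workcell import manip
import cv2
for n in("top","side"):
    cv2.imwrite(f"pics/{n}0.png",cv2.resize(manip.snapshot(n),(784,588),interpolation=cv2.INTER_CUBIC)[:,:,::-1])
    print(n,manip.calibration(n))
print(manip.observe())
E
```

```text
top {'fx': 477.90171623808027, 'fy': 477.90171623808027, 'cx': 283.57539085354176, 'cy': 211.71711014923878, 'R': array([[ 0.01753658, -0.99980387,  0.00920309],
       [-0.99769462, -0.01810162, -0.06540468],
       [ 0.06555844, -0.0080349 , -0.99781638]]), 't': array([-0.26351073,  0.50287573,  1.30350751])}
side {'fx': 531.360070221644, 'fy': 531.360070221644, 'cx': 290.2153486331247, 'cy': 203.58497302969866, 'R': array([[ 0.95796012, -0.28675584, -0.00913783],
       [-0.18334323, -0.58737206, -0.78827617],
       [ 0.22067549,  0.75681249, -0.61525375]]), 't': array([-0.56258371, -0.01428778,  1.57447137])}
{'clock': 0.1, 'joints': array([ 9.70218087e-01,  2.59236189e-01,  1.53595740e+00, -2.51502003e-05,
        1.34800039e+00, -2.02795191e-01]), 'qvel': array([-0.00028118, -0.00300492, -0.00112915, -0.00027483, -0.00028555,
       -0.00042642]), 'tau': array([ 1.74231620e-03, -4.38215089e+01, -2.84644586e+01,  7.18919886e-02,
        3.61715199e-02, -9.08854236e-05]), 'position': array([0.21275978, 0.50665332, 0.21792562]), 'orientation': array([-3.14001920e+00, -2.98503082e-04,  2.74381495e+00]), 'ft_force': array([-0.46528265,  0.15897008,  0.79323237]), 'wrist_torque': array([ 0.0375251 , -0.00202749,  0.06297049]), 'finger_force': 0.0, 'finger_gap': 0.09254560908301368}
```

View pics/top0.png

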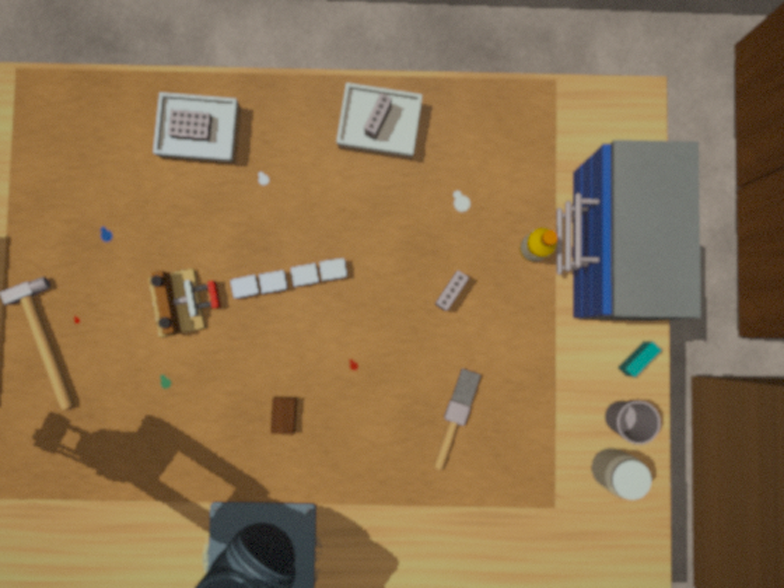

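View pics/side0.png

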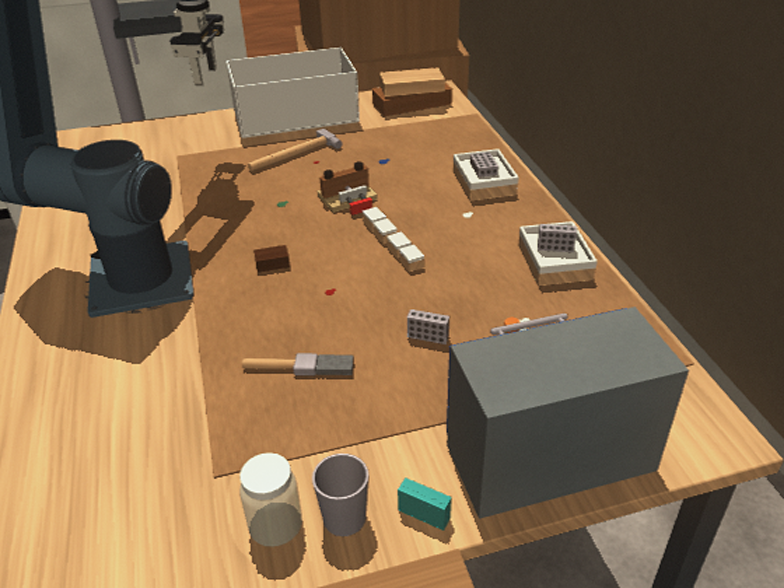

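Candidates for the steel block (top, enlarged pixels) are the one alone on the cardboard (452,291), those in trays at (190,125) and (378,115), and the turquoise one at (640,358). Only (452,291) is steel and stands alone on the cardboard. The row runs from blank a (244,287) to blank d (334,269), with the red pad at (213,294). I'll confirm in a crop.

Run:
```python
from workcell import manip
import cv2,numpy as np
im=manip.snapshot("top")[:,:,::-1]
cv2.imwrite("pics/top_raw.png",im)
a=cv2.resize(im[178:243,102:260],None,fx=5,fy=5,interpolation=cv2.INTER_CUBIC)
b=cv2.resize(im[185:235,295:353],None,fx=5,fy=5,interpolation=cv2.INTER_CUBIC)
c=np.zeros((600,790,3),np.uint8);c[:325]=a;c[340:590,:290]=b
s=manip.snapshot("side")[:,:,::-1];cv2.imwrite("pics/side_raw.png",s)
d=cv2.resize(s[210:260,280:335],None,fx=5,fy=5,interpolation=cv2.INTER_CUBIC);c[340:590,400:675]=d
cv2.imwrite("pics/crop1.png",c)
```

```text
(no output)
```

View pics/crop1.png

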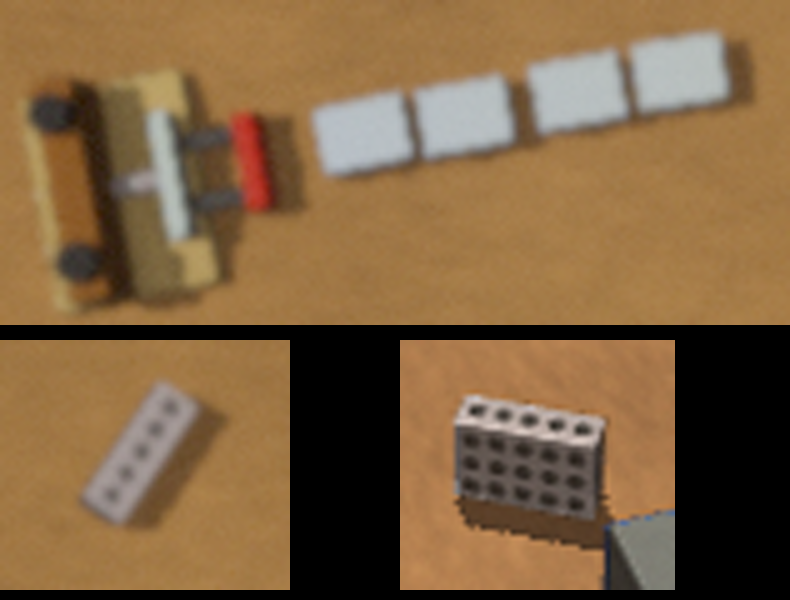

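The crop confirms the drilled steel block at crop (140,453). The blanks' tops sit at (362,133), (465,116), (578,90) and (680,72), and the pad face is at about (263,160).

```bash
cat > h.py <<'E'
from workcell import manip
import cv2,numpy as np
def back(name,px,z):
    c=manip.calibration(name);px=np.atleast_2d(px).astype(float)
    d=np.c_[(px[:,0]-c["cx"])/c["fx"],(px[:,1]-c["cy"])/c["fy"],np.ones(len(px))]@c["R"]
    o=-c["R"].T@c["t"];return (o+d*((z-o[2])/d[:,2])[:,None])[:,:2]
def blobs(mask,off,z,K=8,name="top",mn=40):
    n,l,st,ce=cv2.connectedComponentsWithStats(mask.astype(np.uint8));out=[]
    for i in range(1,n):
        if st[i,4]<mn*K*K:continue
        cn=max(cv2.findContours((l==i).astype(np.uint8),0,1)[0],key=cv2.contourArea)[:,0]
        w=back(name,(cn+.5)/K-.5+off,z)*1000
        r=cv2.minAreaRect(w.astype(np.float32));b=cv2.boxPoints(r)
        e=[b[1]-b[0],b[2]-b[1]];v=max(e,key=np.linalg.norm)
        out.append((np.round(r[0],1),np.round(sorted(r[1]),1),round(float(np.degrees(np.arctan2(v[1],v[0]))%180),1)))
    return out
def up(im,x0,y0,x1,y1,K=8):
    return cv2.resize(im[y0:y1,x0:x1],None,fx=K,fy=K,interpolation=cv2.INTER_CUBIC).astype(int)
E
python3 - <<'E'
from h import *
im=cv2.imread("pics/top_raw.png")
u=up(im,102,178,260,243);B,G,R=u[...,0],u[...,1],u[...,2]
print("white");[print(*t) for t in blobs(B>140,(102,178),.036)]
print("red");[print(*t) for t in blobs((R>130)&(G<75),(102,178),.036,mn=20)]
print("upright");[print(*t) for t in blobs((R-B>60)&(R<165)&(G<100)&(np.arange(u.shape[1])<8*24),(102,178),.07)]
u=up(im,295,185,353,235);B,G,R=u[...,0],u[...,1],u[...,2]
print("steel");[print(*t) for t in blobs((B>100),(295,185),.055)]
# hand-read corners
print("upright corners",back("top",np.array([[42,80],[75,78],[73,303],[108,298]])/5-.4+[102,178],.07)*1000)
print("steel corners",back("top",(np.array([[160,382],[200,410],[122,523],[82,497]])-[0,340])/5-.4+[295,185],.055)*1000)
print("side steel top corners",back("side",(np.array([[468,395],[606,421],[597,440],[456,414]])-[400,340])/5-.4+[280,210],.055)*1000)
E
```

```text
white
[ 558.7 -127.2] [37.9 49.7] 99.4
[546.9 -71.9] [38.4 49.4] 102.2
[532.2 -10.6] [38.3 49.6] 101.8
[521.5  44.5] [37.9 49.9] 103.2
[495.7 155.9] [24.  71.4] 12.8
red
[503.1 105. ] [14.9 53.6] 12.2
upright
[487.1 188.6] [22.2 64.7] 13.2
[430.4 174.6] [17.9 24. ] 100.9
steel
[ 520.3 -358.9] [28.1 79.3] 147.2
upright corners [[543.85813704 207.12617032]
 [545.24635726 189.72103611]
 [426.08506818 185.96638667]
 [429.04160479 167.67188274]]
steel corners [[ 557.69941189 -369.26720018]
 [ 542.94272111 -391.009147  ]
 [ 481.26070961 -349.73539076]
 [ 494.85327084 -328.05688766]]
side steel top corners [[ 497.30774733 -329.73612588]
 [ 559.75593817 -371.30940094]
 [ 550.33015145 -384.21970152]
 [ 486.80695854 -342.7048383 ]]
```

```bash
cat >> h.py <<'E'
def plan(p,yawdeg):
    s=manip.observe();y=s["orientation"][2]
    ax=np.array([[np.cos(y),np.sin(y),0],[np.sin(y),-np.cos(y),0],[0,0,-1]])
    print("slide",np.round(ax@(np.array(p)-s["position"]),4),"roll",round(float(y-np.radians(yawdeg)+np.pi)%(2*np.pi)-np.pi,4),
      "yaw",round(np.degrees(y),2),"pos",np.round(s["position"],4),"f",np.round(s["ft_force"],1),"t",s["clock"])
E
python3 -c "
from h import *
plan([.5205,-.359,.218],146.8);plan([.5205,-.359,.12],146.8)"
```

```text
slide [-6.19e-01 -6.79e-01  1.00e-04] roll 0.1816 yaw 157.21 pos [0.2129 0.5068 0.2181] f [-0.7 -0.6 -0.7] t 0.2
slide [-0.619  -0.679   0.0981] roll 0.1816 yaw 157.21 pos [0.2129 0.5068 0.2181] f [-0.7 -0.6 -0.7] t 0.2
```

servo_tool:
  rows:
    - {"slide":[-0.04,-0.044,0],"roll":0.02}
    - {"slide":[-0.08,-0.088,0],"roll":0.04}
    - {"slide":[-0.12,-0.132,0],"roll":0.06}
    - {"slide":[-0.16,-0.176,0],"roll":0.08}
    - {"slide":[-0.2,-0.22,0],"roll":0.1}
    - {"slide":[-0.24,-0.264,0],"roll":0.12}
    - {"slide":[-0.28,-0.308,0],"roll":0.14}
    - {"slide":[-0.32,-0.352,0],"roll":0.16}
    - {"slide":[-0.36,-0.396,0],"roll":0.18}
    - {"slide":[-0.4,-0.44,0],"roll":0.18}
    - {"slide":[-0.43,-0.472,0],"roll":0.18}
    - {"slide":[-0.45,-0.494,0],"roll":0.18}
  claw: 0.7

```text
clock: 1.7
position: [0.4369, -0.1249, 0.2184]
orientation: [-3.141, -0.0, 2.562]
ft_force: [0.5, 0.5, 0.8]
finger_gap: 0.065
finger_force: 0.0
```

servo_tool:
  rows:
    - {"slide":[-0.02,-0.035,0],"roll":0}
    - {"slide":[-0.05,-0.075,0],"roll":0}
    - {"slide":[-0.08,-0.11,0],"roll":0}
    - {"slide":[-0.11,-0.14,0.02],"roll":0}
    - {"slide":[-0.13,-0.155,0.05],"roll":0}
    - {"slide":[-0.134,-0.155,0.08],"roll":0}
    - {"slide":[-0.134,-0.155,0.098],"roll":0}
    - {"slide":[-0.134,-0.155,0.098],"roll":0}

```text
clock: 2.7
position: [0.4631, -0.3248, 0.1189]
orientation: [3.141, -0.004, 2.564]
ft_force: [-0.7, 0.1, 0.4]
finger_gap: 0.0649
finger_force: 0.0
```

```bash
python3 -c "
from h import *
plan([.5205,-.359,.12],146.8);plan([.5205,-.359,.016],146.8)
a=manip.snapshot('top')[185:245,285:369,::-1];b=manip.snapshot('side')[170:270,260:360,::-1]
cv2.imwrite('pics/c2.png',np.hstack([cv2.resize(a,(420,300)),cv2.resize(b,(300,300))]))
print(manip.observe()['finger_gap'])"
```

```text
slide [-0.0667  0.0027 -0.0011] roll 0.0014 yaw 146.88 pos [ 0.4631 -0.3248  0.1189] f [-0.7  0.1  0.4] t 2.7
slide [-0.0667  0.0027  0.1029] roll 0.0014 yaw 146.88 pos [ 0.4631 -0.3248  0.1189] f [-0.7  0.1  0.4] t 2.7
0.0650998118212118
```

View pics/c2.png

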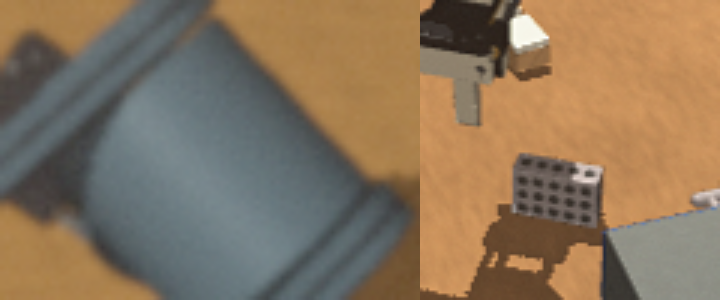

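The top view is hidden by the arm. In the side view the block stands untouched at (557,188) and the gripper is about 67 mm short along tool x. Correct that and descend.

servo_tool:
  rows:
    - {"slide":[-0.03,0.0027,0],"roll":0}
    - {"slide":[-0.055,0.0027,0],"roll":0}
    - {"slide":[-0.0667,0.0027,0],"roll":0}
    - {"slide":[-0.0667,0.0027,0],"roll":0}
    - {"slide":[-0.0667,0.0027,0.03],"roll":0}
    - {"slide":[-0.0667,0.0027,0.055],"roll":0}
    - {"slide":[-0.0667,0.0027,0.08],"roll":0}
    - {"slide":[-0.0667,0.0027,0.098],"roll":0}
    - {"slide":[-0.0667,0.0027,0.103],"roll":0}
    - {"slide":[-0.0667,0.0027,0.103],"roll":0}

```text
clock: 4.05
position: [0.5215, -0.3599, 0.018]
orientation: [-3.142, 0.0, 2.564]
ft_force: [-0.2, 0.6, 0.4]
finger_gap: 0.0649
finger_force: 0.0
```

servo_tool:
  rows:
    - {"slide":[0,0,0],"roll":0}
    - {"slide":[0,0,0],"roll":0}
    - {"slide":[0,0,0],"roll":0}
    - {"slide":[0,0,0],"roll":0}
    - {"slide":[0,0,0],"roll":0}
    - {"slide":[0,0,0],"roll":0}
    - {"slide":[0,0,0],"roll":0}
    - {"slide":[0,0,0],"roll":0}
  claw: 0
  newtons: 50

```text
clock: 5.05
position: [0.5216, -0.3598, 0.0178]
orientation: [3.141, 0.0, 2.564]
ft_force: [1.0, 1.7, 2.5]
finger_gap: 0.0251
finger_force: 50.0
```

```bash
python3 -c "
from h import *
plan([.578,-.212,.0178],102.8)"
```

```text
slide [ 0.0335  0.1546 -0.    ] roll 0.7696 yaw 146.9 pos [ 0.5216 -0.3598  0.0178] f [1.  1.7 2.5] t 5.05
```

servo_tool:
  rows:
    - {"slide":[0,0,-0.015],"roll":0}
    - {"slide":[0,0,-0.04],"roll":0}
    - {"slide":[0.005,0.025,-0.05],"roll":0.12}
    - {"slide":[0.01,0.05,-0.05],"roll":0.25}
    - {"slide":[0.017,0.08,-0.05],"roll":0.38}
    - {"slide":[0.024,0.11,-0.05],"roll":0.51}
    - {"slide":[0.03,0.135,-0.05],"roll":0.64}
    - {"slide":[0.0335,0.15,-0.05],"roll":0.74}
    - {"slide":[0.0335,0.1546,-0.04],"roll":0.7696}
    - {"slide":[0.0335,0.1546,-0.02],"roll":0.7696}
    - {"slide":[0.0335,0.1546,-0.01],"roll":0.7696}
    - {"slide":[0.0335,0.1546,-0.01],"roll":0.7696}

```text
clock: 6.55
position: [0.5767, -0.2122, 0.0263]
orientation: [-3.139, -0.002, 1.794]
ft_force: [0.4, 0.1, -5.7]
finger_gap: 0.0243
finger_force: 50.0
```

```bash
python3 -c "
from h import *
plan([.578,-.212,.0188],102.8)
a=manip.snapshot('top')[:,:,::-1];b=manip.snapshot('side')[:,:,::-1]
cv2.imwrite('pics/top3.png',a);cv2.imwrite('pics/side3.png',b)
a=a[170:250,130:290];b=b[130:260,230:330]
cv2.imwrite('pics/c3.png',np.hstack([cv2.resize(a,(400,200)).repeat(1,0) if 0 else np.vstack([cv2.resize(a,(400,200)),np.zeros((320,400,3),np.uint8)]),cv2.resize(b,(400,520),interpolation=2)]))"
```

```text
slide [-0.0001  0.0013  0.0075] roll -0.0001 yaw 102.79 pos [ 0.5767 -0.2122  0.0263] f [ 0.4  0.1 -5.7] t 6.55
```

View pics/c3.png

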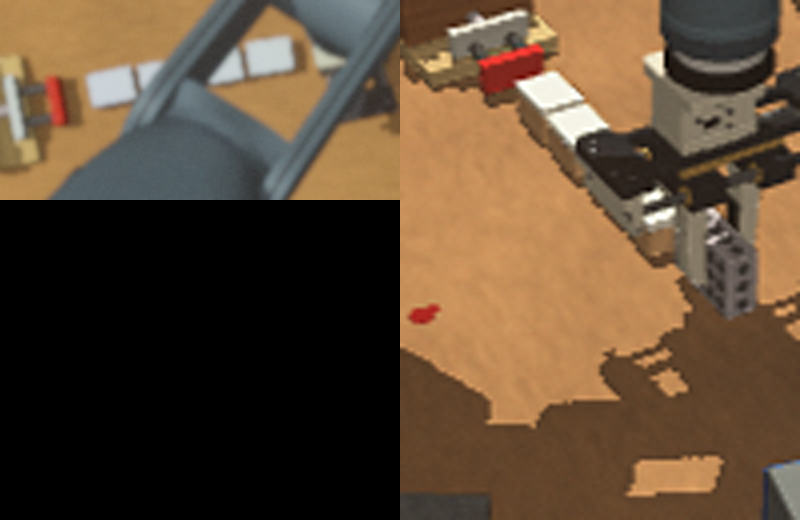

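The side view shows the block held upright behind the tail blank, with its rear-end bottom corners at crop (733,316) and (755,303). I'll check its lateral offset from the row in the same camera.

Run:
```python
from h import *
im=cv2.imread("pics/side_raw.png");u=up(im,245,140,310,195);B=u[...,0]
W=blobs(B>165,(245,140),.036,name="side",mn=25)
a=np.radians(102.8);U=np.array([np.cos(a),np.sin(a)]);N=np.array([U[1],-U[0]])
for t in W: print(*t,"n",t[0]@N,"s",t[0]@U)
px=np.array([[733,316],[755,303]])-[400,0]
w=back("side",px/4-.4+[230,130],.0125)*1000
print(w,w@N,w@U); print("tcp n",np.array([576.7,-212.2])@N,np.array([576.7,-212.2])@U)
```

```text
[522.9  44.1] [36.1 48.9] 103.4 n 519.6758861113975 s -72.84362288034411
[533.  -10.6] [36.2 49.2] 101.9 n 517.4061917700989 s -128.42193238681506
[547.8 -71.8] [36.1 49. ] 100.7 n 518.2796341595097 s -191.37999063508363
[ 559.8 -127.2] [36.6 48.6] 100.6 n 517.707639643058 s -248.06184683504546
[[ 580.64971653 -246.58119211]
 [ 600.41900795 -237.11109177]] [511.5905035  532.96660176] [-369.09556261 -364.24065719]
tcp n 515.3560414331674 -334.69371156078734
```

Run:
```python
from h import *
c=manip.calibration("side");im=cv2.imread("pics/side3.png")
a=np.radians(102.8);U=np.array([np.cos(a),np.sin(a)]);N=np.array([U[1],-U[0]])
x0,y0,K=285,150,9
v=cv2.resize(im[y0:y0+65,x0:x0+65],None,fx=K,fy=K,interpolation=cv2.INTER_CUBIC)
T=np.array([.5767,-.2122])
for zz in(.0125,.0635):
    P=[np.r_[T+U*i*.038+N*j*.0125,zz] for i,j in((-1,-1),(-1,1),(1,1),(1,-1))]
    q=(c["R"]@np.array(P).T+c["t"][:,None]).T
    p=np.c_[q[:,0]/q[:,2]*c["fx"]+c["cx"],q[:,1]/q[:,2]*c["fy"]+c["cy"]]
    p=((p-[x0,y0]+.5)*K).astype(np.int32);print(p.tolist());cv2.polylines(v,[p],True,(0,255,0),1)
cv2.imwrite("pics/c4.png",v)
```

```text
[[237, 546], [305, 521], [182, 397], [116, 420]]
[[239, 417], [308, 392], [183, 269], [116, 292]]
```

View pics/c4.png

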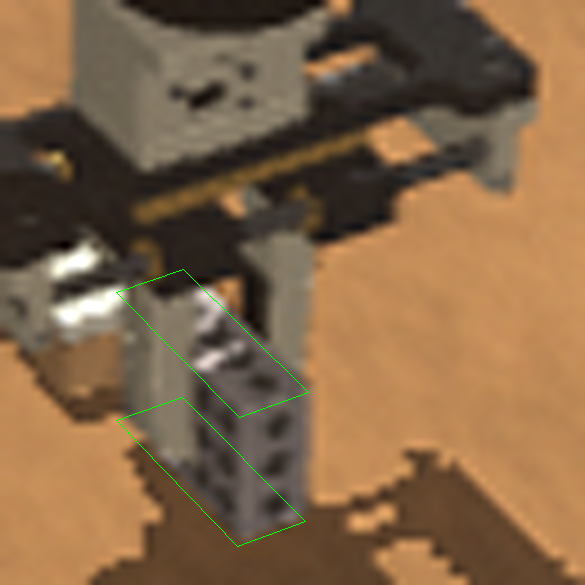

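The predicted outline (green) matches the block's rear edges, left at x≈240 and right at x≈307, to under 1 mm. I'll shift 1.5 mm in tool y, lower to about 1 mm of clearance, and start the push.

servo_tool:
  rows:
    - {"slide":[0,0.001,0.003],"roll":0}
    - {"slide":[0,0.0015,0.006],"roll":0}
    - {"slide":[0,0.0015,0.0073],"roll":0}
    - {"slide":[0.003,0.0015,0.0073],"roll":0}
    - {"slide":[0.007,0.0015,0.0073],"roll":0}
    - {"slide":[0.011,0.0015,0.0073],"roll":0}
    - {"slide":[0.014,0.0015,0.0073],"roll":0}
    - {"slide":[0.016,0.0015,0.0073],"roll":0}
    - {"slide":[0.018,0.0015,0.0073],"roll":0}
    - {"slide":[0.02,0.0015,0.0073],"roll":0}
    - {"slide":[0.022,0.0015,0.0073],"roll":0}
    - {"slide":[0.024,0.0015,0.0073],"roll":0}

```text
clock: 8.15
position: [0.574, -0.1883, 0.0204]
orientation: [3.142, 0.0, 1.794]
ft_force: [-0.4, -0.1, -5.3]
finger_gap: 0.0246
finger_force: 50.0
```

servo_tool:
  rows:
    - {"slide":[0.002,0,0],"roll":0}
    - {"slide":[0.004,0,0],"roll":0}
    - {"slide":[0.006,0,0],"roll":0}
    - {"slide":[0.008,0,0],"roll":0}
    - {"slide":[0.01,0,0],"roll":0}
    - {"slide":[0.012,0,0],"roll":0}
    - {"slide":[0.014,0,0],"roll":0}
    - {"slide":[0.016,0,0],"roll":0}
    - {"slide":[0.018,0,0],"roll":0}
    - {"slide":[0.02,0,0],"roll":0}
    - {"slide":[0.022,0,0],"roll":0}
    - {"slide":[0.024,0,0],"roll":0}

```text
clock: 9.65
position: [0.5687, -0.1649, 0.0204]
orientation: [3.142, 0.0, 1.794]
ft_force: [0.5, -1.3, -6.4]
finger_gap: 0.025
finger_force: 50.0
```

Run:
```python
from h import *
s=manip.observe();a=np.radians(102.8);U=np.array([np.cos(a),np.sin(a)]);N=np.array([U[1],-U[0]])
p=s["position"][:2]*1000;print(p@N,p@U,s["position"][2],np.degrees(s["orientation"][2]),s["ft_force"])
b=manip.snapshot('side')[:,:,::-1];t=manip.snapshot('top')[:,:,::-1]
cv2.imwrite('pics/c5.png',np.hstack([cv2.resize(b[120:200,230:310],(480,480),interpolation=2),np.vstack([cv2.resize(t[180:230,130:210],(320,200),interpolation=2),np.zeros((280,320,3),np.uint8)])]))
```

```text
518.0263823079036 -286.7558352438555 0.020397877799007594 102.80033986573208 [ 0.45874643 -1.25249992 -6.35634652]
```

View pics/c5.png

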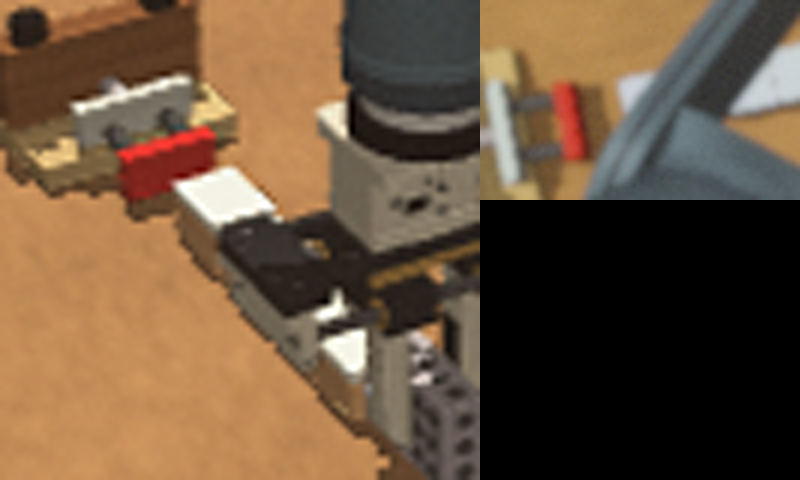

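The row is straight and about 20 px (crop) short of the pad (red at (167,160), blank a at (222,195)). Continue.

servo_tool:
  rows:
    - {"slide":[0.002,0,0.0008],"roll":0}
    - {"slide":[0.004,0,0.0015],"roll":0}
    - {"slide":[0.006,0,0.0015],"roll":0}
    - {"slide":[0.008,0,0.0015],"roll":0}
    - {"slide":[0.01,0,0.0015],"roll":0}
    - {"slide":[0.012,0,0.0015],"roll":0}
    - {"slide":[0.014,0,0.0015],"roll":0}
    - {"slide":[0.016,0,0.0015],"roll":0}
    - {"slide":[0.018,0,0.0015],"roll":0}
    - {"slide":[0.02,0,0.0015],"roll":0}
    - {"slide":[0.022,0,0.0015],"roll":0}
    - {"slide":[0.024,0,0.0015],"roll":0}

```text
clock: 11.25
position: [0.5633, -0.1414, 0.0188]
orientation: [-3.142, -0.0, 1.794]
ft_force: [-0.1, -0.3, -5.2]
finger_gap: 0.0245
finger_force: 50.0
```

servo_tool:
  rows:
    - {"slide":[0.001,0,0],"roll":0}
    - {"slide":[0.002,0,0],"roll":0}
    - {"slide":[0.003,0,0],"roll":0}
    - {"slide":[0.004,0,0],"roll":0}
    - {"slide":[0.005,0,0],"roll":0}
    - {"slide":[0.006,0,0],"roll":0}

```text
clock: 12.0
position: [0.562, -0.1356, 0.0188]
orientation: [-3.142, -0.0, 1.794]
ft_force: [-0.0, -1.3, -5.9]
finger_gap: 0.0248
finger_force: 50.0
```

Run:
```python
from h import *
s=manip.observe();a=np.radians(102.8);U=np.array([np.cos(a),np.sin(a)]);N=np.array([U[1],-U[0]])
p=s["position"][:2]*1000;print(p@N,p@U,s["position"][2],s["ft_force"])
b=manip.snapshot('side')[:,:,::-1];t=manip.snapshot('top')[:,:,::-1]
cv2.imwrite('pics/c6.png',np.hstack([cv2.resize(b[120:200,230:310],(480,480),interpolation=2),np.vstack([cv2.resize(t[180:230,130:210],(320,200),interpolation=2),np.zeros((280,320,3),np.uint8)])]))
```

```text
517.9685865933419 -256.7436082114294 0.018834314762355742 [-1.99963419e-03 -1.32771945e+00 -5.92540175e+00]
```

View pics/c6.png

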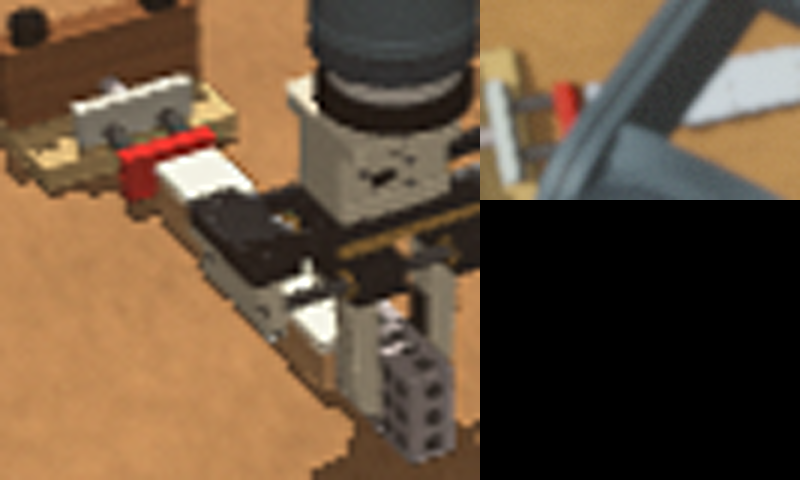

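The blanks are closed up and straight, and blank a is a few mm from the pad. From here I go on in short, slow, force-checked steps.

servo_tool:
  rows:
    - {"slide":[0.001,0,0],"roll":0}
    - {"slide":[0.002,0,0],"roll":0}
    - {"slide":[0.003,0,0],"roll":0}

```text
clock: 12.48
position: [0.5614, -0.1327, 0.0189]
orientation: [-3.142, 0.0, 1.794]
ft_force: [0.1, -0.8, -5.8]
finger_gap: 0.0252
finger_force: 50.0
```

servo_tool:
  rows:
    - {"slide":[0.001,0,0],"roll":0}
    - {"slide":[0.002,0,0],"roll":0}

```text
clock: 12.72
position: [0.5609, -0.1307, 0.0189]
orientation: [-3.142, -0.0, 1.794]
ft_force: [0.5, -0.8, -6.6]
finger_gap: 0.0249
finger_force: 50.0
```

servo_tool:
  rows:
    - {"slide":[0.001,0,0],"roll":0}
    - {"slide":[0.002,0,0],"roll":0}

```text
clock: 12.98
position: [0.5604, -0.1288, 0.0189]
orientation: [-3.142, -0.0, 1.794]
ft_force: [-0.2, -2.0, -6.6]
finger_gap: 0.025
finger_force: 50.0
```

servo_tool:
  rows:
    - {"slide":[0.001,0,0],"roll":0}
    - {"slide":[0.0015,0,0],"roll":0}

```text
clock: 13.22
position: [0.5601, -0.1273, 0.0188]
orientation: [-3.142, -0.0, 1.794]
ft_force: [0.6, -1.6, -6.1]
finger_gap: 0.0248
finger_force: 50.0
```

servo_tool:
  rows:
    - {"slide":[0.001,0,0],"roll":0}
    - {"slide":[0.0015,0,0],"roll":0}

```text
clock: 13.48
position: [0.5598, -0.1259, 0.0188]
orientation: [-3.142, -0.0, 1.794]
ft_force: [0.5, -1.0, -5.9]
finger_gap: 0.0246
finger_force: 50.0
```

servo_tool:
  rows:
    - {"slide":[0.0007,0,0],"roll":0}
    - {"slide":[0.001,0,0],"roll":0}

```text
clock: 13.72
position: [0.5596, -0.125, 0.0189]
orientation: [3.142, 0.0, 1.794]
ft_force: [0.2, -2.2, -5.9]
finger_gap: 0.0246
finger_force: 50.0
```

servo_tool:
  rows:
    - {"slide":[0.0007,0,0],"roll":0}
    - {"slide":[0.001,0,0],"roll":0}

```text
clock: 13.98
position: [0.5596, -0.1244, 0.019]
orientation: [3.141, 0.001, 1.794]
ft_force: [0.7, -3.4, -6.1]
finger_gap: 0.0246
finger_force: 50.0
```

servo_tool:
  rows:
    - {"slide":[0.0007,0,0],"roll":0}
    - {"slide":[0.001,0,0],"roll":0}

```text
clock: 14.22
position: [0.5596, -0.1238, 0.0191]
orientation: [3.141, 0.002, 1.794]
ft_force: [1.0, -5.3, -6.2]
finger_gap: 0.0248
finger_force: 50.0
```

servo_tool:
  rows:
    - {"slide":[0.0007,0,0],"roll":0}
    - {"slide":[0.0014,0,0],"roll":0}
    - {"slide":[0.0014,0,0],"roll":0}

```text
clock: 14.6
position: [0.5597, -0.1232, 0.0193]
orientation: [3.14, 0.003, 1.795]
ft_force: [0.9, -8.2, -6.3]
finger_gap: 0.0249
finger_force: 50.0
```

servo_tool:
  rows:
    - {"slide":[0.0006,0,0],"roll":0}
    - {"slide":[0.001,0,0],"roll":0}
    - {"slide":[0.001,0,0],"roll":0}

```text
clock: 14.98
position: [0.5598, -0.1228, 0.0195]
orientation: [3.14, 0.004, 1.795]
ft_force: [1.8, -8.4, -6.1]
finger_gap: 0.0245
finger_force: 50.0
```

servo_tool:
  rows:
    - {"slide":[0.0006,0,0],"roll":0}
    - {"slide":[0.001,0,0],"roll":0}
    - {"slide":[0.001,0,0],"roll":0}
    - {"slide":[0.001,0,0],"roll":0}

```text
clock: 15.48
position: [0.5598, -0.1223, 0.0196]
orientation: [3.14, 0.005, 1.795]
ft_force: [0.3, -10.4, -6.3]
finger_gap: 0.0244
finger_force: 50.0
```

servo_tool:
  rows:
    - {"slide":[0.0004,0,0],"roll":0}
    - {"slide":[0.0004,0,0],"roll":0}
    - {"slide":[0.0004,0,0],"roll":0}
    - {"slide":[0.0004,0,0],"roll":0}

```text
clock: 15.98
position: [0.5599, -0.1222, 0.0197]
orientation: [3.139, 0.005, 1.795]
ft_force: [1.9, -10.4, -6.4]
finger_gap: 0.0248
finger_force: 50.0
```

servo_tool:
  rows:
    - {"slide":[-0.0006,0,0],"roll":0}
    - {"slide":[-0.0012,0,0],"roll":0}
    - {"slide":[-0.0018,0,0],"roll":0}
    - {"slide":[-0.0024,0,0],"roll":0}
    - {"slide":[-0.003,0,0],"roll":0}
    - {"slide":[-0.0036,0,0],"roll":0}
    - {"slide":[-0.0036,0,0],"roll":0}

```text
clock: 16.85
position: [0.5595, -0.1236, 0.0191]
orientation: [3.141, 0.001, 1.794]
ft_force: [0.4, -5.8, -5.9]
finger_gap: 0.0249
finger_force: 50.0
```

servo_tool:
  rows:
    - {"slide":[-0.0005,0,0],"roll":0}
    - {"slide":[-0.001,0,0],"roll":0}
    - {"slide":[-0.0014,0,0],"roll":0}
    - {"slide":[-0.0014,0,0],"roll":0}

```text
clock: 17.35
position: [0.5593, -0.124, 0.0188]
orientation: [-3.141, -0.0, 1.794]
ft_force: [0.3, -2.7, -5.4]
finger_gap: 0.0246
finger_force: 50.0
```

servo_tool:
  rows:
    - {"slide":[0,0,0.0005],"roll":0}
    - {"slide":[0,0,0.001],"roll":0}
    - {"slide":[0,0,0.001],"roll":0}

```text
clock: 17.73
position: [0.5595, -0.124, 0.0179]
orientation: [3.141, -0.0, 1.794]
ft_force: [0.5, -1.9, -4.2]
finger_gap: 0.0245
finger_force: 50.0
```

servo_tool:
  rows:
    - {"slide":[0,0,0.0005],"roll":0}
    - {"slide":[0,0,0.001],"roll":0}
    - {"slide":[0,0,0.001],"roll":0}

```text
clock: 18.1
position: [0.5596, -0.1241, 0.0178]
orientation: [3.141, 0.0, 1.794]
ft_force: [-2.2, 0.4, 5.8]
finger_gap: 0.0242
finger_force: 50.0
```

servo_tool:
  rows:
    - {"slide":[0,0,-0.0005],"roll":0}
    - {"slide":[0,0,-0.0005],"roll":0}

```text
clock: 18.35
position: [0.5595, -0.124, 0.0178]
orientation: [3.141, 0.0, 1.794]
ft_force: [-1.1, 0.7, 5.8]
finger_gap: 0.0247
finger_force: 50.0
```

servo_tool:
  rows:
    - {"slide":[0,0,0],"roll":0}
    - {"slide":[0,0,0],"roll":0}
    - {"slide":[0,0,0],"roll":0}
  newtons: 5

```text
clock: 18.73
position: [0.5595, -0.1241, 0.0177]
orientation: [3.141, 0.0, 1.794]
ft_force: [-2.0, 0.3, 6.2]
finger_gap: 0.0249
finger_force: 5.0
```

servo_tool:
  rows:
    - {"slide":[0,0,0],"roll":0}
    - {"slide":[0,0,0],"roll":0}
    - {"slide":[0,0,0],"roll":0}
    - {"slide":[0,0,0],"roll":0}
    - {"slide":[0,0,0],"roll":0}
    - {"slide":[0,0,0],"roll":0}
  claw: 0.55

```text
clock: 19.48
position: [0.5594, -0.1242, 0.0174]
orientation: [3.142, 0.0, 1.794]
ft_force: [0.3, 0.7, 0.2]
finger_gap: 0.0511
finger_force: 0.0
```

servo_tool:
  rows:
    - {"slide":[0,0,-0.02],"roll":0}
    - {"slide":[0,0,-0.06],"roll":0}
    - {"slide":[0,0,-0.11],"roll":0}
    - {"slide":[-0.02,-0.01,-0.16],"roll":0}
    - {"slide":[-0.07,-0.03,-0.18],"roll":0}
    - {"slide":[-0.12,-0.06,-0.18],"roll":0}
    - {"slide":[-0.17,-0.09,-0.18],"roll":0}
    - {"slide":[-0.2,-0.1,-0.18],"roll":0}
    - {"slide":[-0.22,-0.1,-0.18],"roll":0}
    - {"slide":[-0.22,-0.1,-0.18],"roll":0}

```text
clock: 20.72
position: [0.5103, -0.3622, 0.1969]
orientation: [-3.141, -0.0, 1.792]
ft_force: [0.4, 0.1, -0.2]
finger_gap: 0.0511
finger_force: 0.0
```

Run:
```python
from h import *
b=manip.snapshot('side')[:,:,::-1];t=manip.snapshot('top')[:,:,::-1];print(manip.observe()["clock"])
cv2.imwrite('pics/c7.png',np.hstack([cv2.resize(b[120:220,230:310],(400,500),interpolation=2),np.vstack([cv2.resize(t[170:250,120:240],(400,266),interpolation=2),np.zeros((234,400,3),np.uint8)])]))
```

```text
20.825
```

View pics/c7.png

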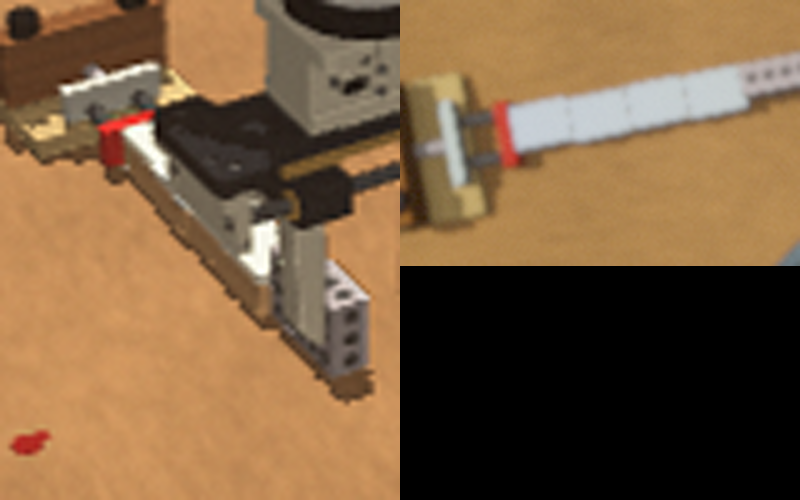

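The final views show pad (507,130), four closed blanks to (748,90) and the steel block touching the tail at (745,80). The row is straight and the gripper is clear.

```bash
python3 -c "
from workcell import manip
print(manip.job_done())"
```

```text
the job is handed in; nothing more can be done
None
```

I handed the job in at about 21 s: the row is straight and closed up against the red pad, it was pressed with about 10 N (10.4 N measured along the row), and the steel block is released and standing against the tail blank.

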